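# Index the spares carousel and close its open compartment

## Task

One compartment of the rotary spares carousel has lost its steel lid, which lies on the shelf. Turn the carousel (it has a bar knob on top) until the open compartment clicks in at the front mark, and only then lay the lid in it and press it fully down, so that it sits level and flush with its frame. Leave the carousel in that position and the other things where they are.

Things in the scene. Friction and masses are not known exactly. Their poses are not given: they have to be found in the camera images.
- base: Carousel base, fixed: grey plinth 220 x 220 x 34 mm, origin under the axis, front towards -x. On it turns an aluminium disc 208 mm across with six square compartments; five have fixed steel lids with ribs, tops 70 mm above the shelf. A clear guard plate (underside 78, top 82 mm above the shelf) on four posts covers the rear half, from x = 0 to +110 mm.
- turret (a joint): Turn of the carousel about its upright axis, rad, anticlockwise from above positive; turns both ways, 0 (or a full turn) = open compartment at the front mark. A spring detent catches it at six clicks, 60 degrees apart (0, 1.047, ...), within about 5 degrees of each; leaving one takes about 0.2 N m; between clicks it stays where left. It starts about 105 to 180 degrees off, on or between clicks.
- knob (a point): Black bar knob on the carousel's axis, above everything else: an upright bar 50 mm long, 12 mm thick, 32 mm tall. The point is on the axis; the bar reaches from 18 mm below it to 14 mm above it. x lies along the bar and turns with the carousel, z up. The top of the clear guard plate is 24 mm below the point.
- seat (a point): Floor centre of the open compartment, 72 mm from the carousel's axis; x along the radius towards the axis, z up; turns with the carousel. A square pocket 44 x 44 mm, sides along x and y, 7 mm deep, in a frame 4 mm thick. A lid lying on this floor is home.
- clip (a point): Same point as seat. Four rubber friction clips, at 14 mm from the centre in x and y, stick up 2.5 to 4 mm from the pocket floor, unevenly; a lid laid in rests on them, proud and tilted. Each takes about 3.5 N to push down to the floor (about 14 N for all four) and then stays down; nothing springs back.
- front (a point): Place of the front mark (a short dark line on the plinth's rim) at pocket floor height, 47 mm above the shelf and 72 mm from the carousel's axis, on the side away from the guard: the seat must come to this point. It is fixed to the base; x points to the axis.
- lid: Loose steel lid lying flat on the shelf, 0.12 kg: plate 40 x 40 x 7 mm with an upright rib on its middle, 30 mm long along x, 10 mm thick in y, 16 mm tall (top 23 mm above the underside). Origin: centre of the underside, z up. It fits the pocket in any quarter turn.
- tub: Bystander: clear round parts tub with a twist cap, 54 mm across, 52 mm tall; origin under its centre.
- key: Bystander: flat chrome key, 70 mm long along x, 5 mm thick; origin near its middle, underside.
- screwdriver: Bystander: screwdriver with a yellow handle, lying on the shelf; origin under its middle.
- pliers: Bystander: pliers with green grips, lying, 145 mm long along x; origin under the joint.
- torch: Bystander: white torch standing on its head, 42 mm across, 120 mm tall; origin under its centre.
Mind the look-alikes: they are no part of the job. Of the things shaped like the lid, the steel one is meant.

How it is judged:
By the outcome, as a careful person would: the job done as asked, in the order asked, and still so for the second after the job is handed in, with the robot touching nothing.
It also fails if it takes over 72 s, if anything falls off the work surface, if the arm or the gripper's body presses on something with over 40 N, if the wrist force passes 120 N, or if a joint passes its speed limit or range.

## Robot

A 7-joint arm with a two-finger parallel gripper is mounted at the origin on the work surface. World frame = base frame: x ahead of the robot, y to its left, z up, the work surface at z = 0. Lengths are in m, angles in rad, forces in N, time in s.
With the tool pointing down it reaches from about 0.4 to 0.85 m from the base axis. Payload 4.5 kg.
Tool frame: the origin (TCP) lies at the very end of the fingers, on their centre line; the grasp point (between the pads) lies 19 mm behind it; z points along the fingers, y is the line along which they close (so a half turn about z gives the same grasp; the last joint's range is limited). The gripper opens to 88 mm and grips with 3 to 60 N. Pads are 18 mm wide; open, the fingers measure 123 mm over their backs; the gripper's body (75 mm by 187 mm) begins 45 mm behind the grasp point.
Start: joints at [-1.232, 0.689, -0.195, 1.565, 0.157, 0.902, -0.215], TCP at [0.188, 0.596, 0.239] pointing down, gripper open.
Joint ranges: [-3.01, 3.01], [-0.46, 2.08], [-1.47, 1.51], [0.13, 2.56], [-1, 4.14], [0.04, 2.09], [-2.66, 2.66]. Speed limits (rad/s): [2.57, 2.57, 3.14, 3.14, 3.14, 3.14, 3.14].

## Interface

Orientations are given as a rotation vector (axis times angle).
In Python, from workcell import manip gives the robot as it stands.
- The arm moves only by the tool jog_arm, never from a script. Its arguments are lists of equal length, an entry for each row: "slide": the shift along the tool's x, y, z scaled (see below), a list of three; "roll": the turn about the tool's z scaled (see below); "hand": the finger opening in mm, from 0 to 88.1. In form: {"slide": [[x, y, z], ...], "roll": [roll, ...], "hand": [hand, ...]}. A call has 1 to 5 rows; each row shifts and turns the commanded pose from where the row before left it, along the tool's axes as they then stand; what a row does not reach is not made up. The controller multiplies each number of a shift by 200 mm and each number of a turn by 2 pi rad. A row lasts 1/12 s, in which the tool goes at most 41.7 mm and 7.16 degrees, less where a joint would pass 70% of its speed; a pose out of reach is approached as far as the arm can. A call with a number of a shift or a turn outside -1 to 1 is refused whole. A call with a gripper value outside its range is refused whole. The fingers move at their own pace and stop on an object; the grip force is fixed at half the most. Time passes only in rows, so rows that do not move let the fingers close. It gives the time, the measured TCP pose, the force, the opening and the grip force at its end, in the units of the state.
- manip.get_obs(): the state, without advancing time (a new reading comes with each control period).
- manip.capture(name): name is "side" or "top"; returns a dict with "color" (480x640x3 uint8, red, green, blue), "intrinsics" (3x3 intrinsics, pixels), "R" (3x3) and "t" (3): a world point X has camera coordinates R X + t. Camera axes: x right, y down, z forward; pixel columns grow to the right and rows downward; lengths in m; the calibration is good to about 2 mm. A picture is of the moment at which its call begins. There is no depth.
- manip.job_done(): hands the job in; it is judged then, once.
The state is a dict: "t": time; "joint_positions": joint angles; "joint_velocities": joint speeds; "joint_efforts": joint torques, N m; "position": TCP position; "tool_rot": TCP orientation; "contact_force": force on the tool from outside, world axes, zero at the start; "wrist_torque": the same for the moment, N m; "grip_width": opening from 0.0 (shut) to 1.0 (fully open); "gripper_force": force on a finger pad.
Only numpy, scipy, OpenCV 4.12 (cv2) and the standard library are available. Lean on these libraries where they do the work, as an engineer would, in place of code of your own. Each camera call takes 0.05 s, during which the arm holds its last target. There are 200 camera calls.

## Working session

There is one attempt and no reset: what is moved stays moved. The work goes in short steps, Python scripts to look and compute and a tool call to move; the robot and the scene stay as the last step left them, time stands still between calls to the robot, and variables do not carry over. Pictures are saved under pics/ and viewed, at most 10 in all, crops included, and the job is handed in when it is done.

Besides the shell and the picture viewer there is one more tool, called by a JSON object that holds its "op" and its "data". jog_arm: Moves the arm, as the interface text tells. Shifts and turns lie within -1 to 1; 1 stands for 200 mm of shift or 2 pi rad of turn. Its arguments: {"type":"object","properties":{"slide":{"type":"array"},"roll":{"type":"array"},"hand":{"type":"array"}},"required":["slide","roll","hand"]}

```bash
mkdir -p pics; cat > h.py <<'E'
import numpy as np, cv2
from workcell import manip
def snap(n,f):
    c=manip.capture(n); cv2.imwrite('pics/'+f+'.png',c['color'][:,:,::-1]); np.savez('pics/'+f,K=c['intrinsics'],R=c['R'],t=c['t']); return c
def ray(f,uv,z):
    d=np.load('pics/'+f+'.npz'); C=-d['R'].T@d['t']; r=d['R'].T@np.linalg.inv(d['K'])@[uv[0],uv[1],1]
    return C+r*(z-C[2])/r[2]
def proj(f,X):
    d=np.load('pics/'+f+'.npz'); p=d['K']@(d['R']@np.array(X)+d['t']); return p[:2]/p[2]
E
python3 - <<'E'
from h import *
snap('top','t0');snap('side','s0')
o=manip.get_obs();print(o)
for f in('t0','s0'):
    d=np.load(f'pics/{f}.npz');print(d['K'],-d['R'].T@d['t'],d['R'])
E
```

```text
{'t': 0.1, 'joint_positions': array([-1.23216781,  0.68989811, -0.1945505 ,  1.56616968,  0.15732098,
        0.90252546, -0.21511851]), 'joint_velocities': array([ 0.00020189, -0.00172329, -0.00071653, -0.00539911,  0.00104597,
        0.0010624 , -0.00117517]), 'joint_efforts': array([-2.50158620e-03, -5.28494060e+01, -1.27131812e+00, -1.53836185e+01,
       -5.25639730e-02,  1.96614041e-03,  4.32014497e-05]), 'position': array([0.18744977, 0.59566269, 0.23801102]), 'tool_rot': array([-4.76819075e-01, -3.10506514e+00,  2.51398952e-03]), 'contact_force': array([-0.65789625,  0.44870317,  0.33507603]), 'wrist_torque': array([ 0.03244276,  0.04542378, -0.02897766]), 'gripper_force': 0.0, 'grip_width': 0.9956178838815558}
[[451.82073877   0.         314.50618885]
 [  0.         451.82073877 246.5232997 ]
 [  0.           0.           1.        ]] [0.37128984 0.06862371 1.21685207] [[-0.09663925 -0.99530963 -0.00442661]
 [-0.97406474  0.09548881 -0.20513356]
 [ 0.2045941  -0.01551215 -0.97872398]]
[[500.00103734   0.         319.17702661]
 [  0.         500.00103734 244.29158003]
 [  0.           0.           1.        ]] [ 0.16658254 -0.7463884   0.73432354] [[ 0.8659733  -0.50003388 -0.0075071 ]
 [-0.30009206 -0.50758276 -0.8076537 ]
 [ 0.40004374  0.70165936 -0.58960931]]
```

View pics/t0.png

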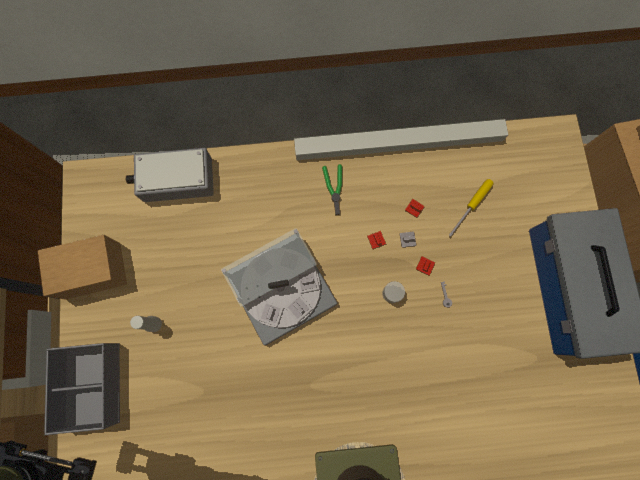

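View pics/s0.png

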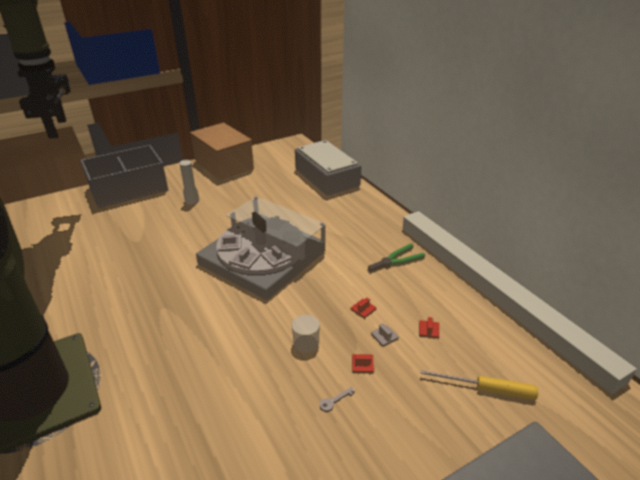

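The top view shows the carousel at about (281,287), with three lids visible at its front. Four things are lid-shaped: red ones at (377,240), (414,208) and (426,266), and a grey steel one at (408,240). The grey one fits the description, so I'll confirm it in an enlarged crop.

```bash
python3 - <<'E'
import cv2,numpy as np
t=cv2.imread('pics/t0.png');s=cv2.imread('pics/s0.png')
a=cv2.resize(t[225:350,215:345],None,fx=4,fy=4,interpolation=cv2.INTER_CUBIC) #520x500
b=cv2.resize(t[225:257,390:425],(280,256),interpolation=cv2.INTER_CUBIC) #x8
c=cv2.resize(s[190:300,190:330],(280,220),interpolation=cv2.INTER_CUBIC)
m=np.zeros((500,800,3),np.uint8);m[:,:520]=a;m[:256,520:]=b;m[260:480,520:]=c
cv2.imwrite('pics/c0.png',m)
E
```

```text
(no output)
```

View pics/c0.png

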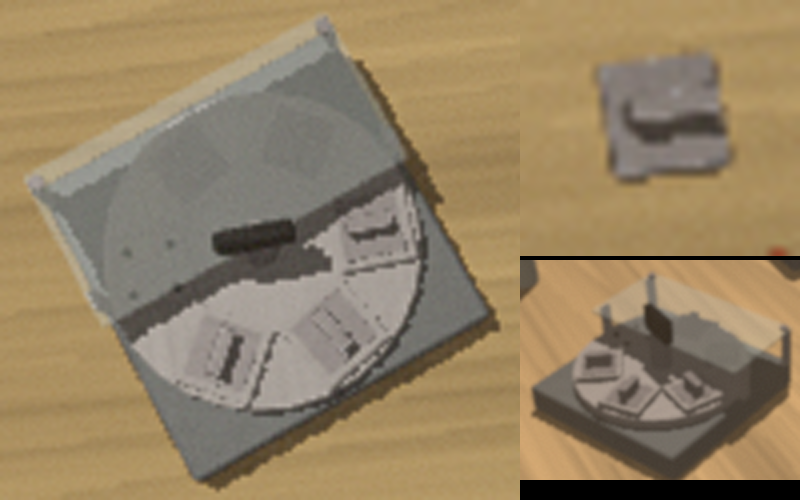

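The crop confirms the lone grey steel lid, with its rib roughly along the image row. The open pocket shows its four clips at crop (127,253), (170,243), (134,295) and (178,288), which puts it under the guard's left edge. The knob's centre is at about (254,237).

```bash
cat > m.py <<'E'
from h import *
from scipy.optimize import least_squares
f='t0'
q=lambda u,v:(215+(u+.5)/4-.5,225+(v+.5)/4-.5)
# fit base pose (x,y,yaw) : plinth front corners z .034, guard rear corners z .082
pts=[((197,472),(-.11,.11,.034)),((491,315),(-.11,-.11,.034)),((30,178),(.11,.11,.082)),((327,20),(.11,-.11,.082))]
def W(p,l): c,s=np.cos(p[2]),np.sin(p[2]); return [p[0]+c*l[0]-s*l[1],p[1]+s*l[0]+c*l[1],l[2]]
best=None
for y0 in(-.5,.5):
    r=least_squares(lambda p:np.concatenate([proj(f,W(p,l))-q(*u) for u,l in pts]),[.5,.1,y0])
    if best is None or r.cost<best.cost:best=r
p=best.x;print('base',p,np.degrees(p[2]),best.fun.round(2))
k=ray(f,q(254,234),.118);print('knob',k)
a,b=ray(f,q(213,240),.12),ray(f,q(295,225),.12);d=b-a;print('knob ang',np.degrees(np.arctan2(d[1],d[0])),np.hypot(*d[:2]))
for u in((127,253),(170,243),(134,295),(178,288)):
    print(ray(f,q(*u),.05)[:2])
s=np.mean([ray(f,q(*u),.05) for u in((127,253),(170,243),(134,295),(178,288))],0)
d=s-[p[0],p[1],0];ang=np.degrees(np.arctan2(d[1],d[0]));print('seat',s,'r',np.hypot(*d[:2]),'turret',ang-np.degrees(p[2])-180)
L=lambda u,v:(390+(u-520)/8,225+v/8)
c=[ray(f,L(*u),.006)[:2] for u in((602,66),(718,58),(730,168),(618,178))]
print('lid',np.mean(c,0),[np.degrees(np.arctan2(*(c[j]-c[i])[::-1])) for i,j in((0,1),(3,2),(0,3),(1,2))])
a,b=ray(f,L(632,108),.023),ray(f,L(722,100),.023);print('rib',(a+b)/2,np.degrees(np.arctan2(*(b-a)[1::-1])))
E
python3 m.py
```

```text
base [0.51861202 0.14781874 0.41037821] 23.51293955476613 [-0.39  2.83  0.83  0.1  -1.05 -0.91  0.63 -2.25]
knob [0.51868981 0.14854506 0.118     ]
knob ang -85.1342688747752 0.05072743875400696
[0.52348381 0.2363798 ]
[0.52726238 0.20818539]
[0.49594983 0.23367266]
[0.49769074 0.2051061 ]
seat [0.51109669 0.22083599 0.05      ] r 0.0734029865114696 turret -107.63643815715254
lid [ 0.61841594 -0.20880441] [np.float64(-91.55858162180115), np.float64(-90.40163346818409), np.float64(-179.83894845869148), np.float64(177.91569422286764)]
rib [ 0.61919611 -0.20892404  0.023     ] -90.40900101456035
```

{"op": "jog_arm", "data": {"slide": [[-0.15,-0.109,0],[-0.15,-0.109,0],[-0.15,-0.109,0],[-0.15,-0.109,0],[-0.15,-0.109,0]], "roll": [0,0,0,0,0], "hand": [60,60,60,60,60]}}

```text
t: 0.52
position: [0.2986, 0.4454, 0.2384]
tool_rot: [-0.476, -3.105, 0.001]
contact_force: [1.3, 0.2, -0.3]
grip_width: 0.687
gripper_force: 0.0
```

{"op": "jog_arm", "data": {"slide": [[-0.15,-0.109,0],[-0.15,-0.109,0],[-0.15,-0.109,0],[-0.15,-0.109,0],[-0.15,-0.109,0]], "roll": [0,0,0,0,0], "hand": [60,60,60,60,60]}}

```text
t: 0.93
position: [0.4089, 0.2965, 0.2385]
tool_rot: [-0.477, -3.105, 0.001]
contact_force: [-0.4, 1.1, -0.9]
grip_width: 0.682
gripper_force: 0.0
```

{"op": "jog_arm", "data": {"slide": [[-0.15,-0.109,0],[-0.15,-0.109,0],[-0.15,-0.109,0],[-0.15,-0.109,0],[-0.15,-0.109,0]], "roll": [0,0,0,0,0], "hand": [60,60,60,60,60]}}

```text
t: 1.35
position: [0.5193, 0.1474, 0.2385]
tool_rot: [-0.477, -3.105, 0.0]
contact_force: [1.1, 0.0, 0.4]
grip_width: 0.681
gripper_force: 0.0
```

{"op": "jog_arm", "data": {"slide": [[0,0,0],[0,0,0],[0,0,0],[0,0,0],[0,0,0]], "roll": [0.0187,0.0187,0.0187,0.0187,0.0187], "hand": [40,40,40,40,40]}}

```text
t: 1.77
position: [0.5184, 0.149, 0.2384]
tool_rot: [-1.364, -2.829, 0.001]
contact_force: [-0.6, -0.2, -0.5]
grip_width: 0.451
gripper_force: 0.0
```

{"op": "jog_arm", "data": {"slide": [[0,0,0],[0,0,0],[0,0,0],[0,0,0],[0,0,0]], "roll": [0.0187,0.0187,0.0187,0.0187,0.0187], "hand": [40,40,40,40,40]}}

```text
t: 2.18
position: [0.5183, 0.1493, 0.2384]
tool_rot: [-2.124, -2.314, 0.001]
contact_force: [-0.0, -0.5, -0.5]
grip_width: 0.452
gripper_force: 0.0
```

{"op": "jog_arm", "data": {"slide": [[0,0,0.142],[0,0,0.142],[0,0,0.142],[0,0,0.142],[0,0,0.142]], "roll": [0,0,0,0,0], "hand": [40,40,40,40,40]}}

```text
t: 2.6
position: [0.5185, 0.1493, 0.0953]
tool_rot: [-2.118, -2.32, -0.0]
contact_force: [0.2, 0.2, -0.8]
grip_width: 0.452
gripper_force: 0.0
```

{"op": "jog_arm", "data": {"slide": [[0,0,0],[0,0,0],[0,0,0],[0,0,0],[0,0,0]], "roll": [0,0,0,0,0], "hand": [6,6,6,6,6]}}

```text
t: 3.02
position: [0.5206, 0.1497, 0.0985]
tool_rot: [2.116, 2.318, 0.007]
contact_force: [2.7, -0.1, 1.9]
grip_width: 0.137
gripper_force: 30.0
```

{"op": "jog_arm", "data": {"slide": [[0,0,0],[0,0,0],[0,0,0],[0,0,0],[0,0,0]], "roll": [-0.01,-0.015,-0.015,-0.015,-0.015], "hand": [6,6,6,6,6]}}

```text
t: 3.43
position: [0.5213, 0.1499, 0.0985]
tool_rot: [1.554, 2.726, 0.007]
contact_force: [2.8, 1.3, -0.3]
grip_width: 0.131
gripper_force: 30.0
```

{"op": "jog_arm", "data": {"slide": [[0,0,0],[0,0,0],[0,0,0],[0,0,0],[0,0,0]], "roll": [-0.015,-0.015,-0.015,-0.015,-0.015], "hand": [6,6,6,6,6]}}

```text
t: 3.85
position: [0.5223, 0.1501, 0.0986]
tool_rot: [0.879, 3.009, 0.008]
contact_force: [4.4, 2.7, -4.0]
grip_width: 0.144
gripper_force: 29.8
```

{"op": "jog_arm", "data": {"slide": [[0,0,0],[0,0,0],[0,0,0],[0,0,0],[0,0,0]], "roll": [-0.015,-0.015,-0.015,-0.015,-0.015], "hand": [6,6,6,6,6]}}

```text
t: 4.27
position: [0.5227, 0.1512, 0.0985]
tool_rot: [0.146, 3.13, 0.007]
contact_force: [5.4, 3.8, -4.0]
grip_width: 0.132
gripper_force: 29.5
```

{"op": "jog_arm", "data": {"slide": [[0,0,0],[0,0,0],[0,0,0],[0,0,0],[0,0,0]], "roll": [-0.015,-0.015,-0.015,-0.015,-0.015], "hand": [6,6,6,6,6]}}

```text
t: 4.68
position: [0.5226, 0.152, 0.0986]
tool_rot: [-0.586, 3.077, 0.006]
contact_force: [5.6, 5.0, -4.0]
grip_width: 0.148
gripper_force: 33.6
```

```bash
cat > crop.py <<'E'
import sys;from h import *
n=sys.argv[1]
snap('top','t'+n);snap('side','s'+n)
t=cv2.imread(f'pics/t{n}.png');s=cv2.imread(f'pics/s{n}.png')
m=np.zeros((500,800,3),np.uint8)
m[:,:520]=cv2.resize(t[225:350,215:345],None,fx=4,fy=4,interpolation=cv2.INTER_CUBIC)
m[:220,520:]=cv2.resize(s[190:300,190:330],(280,220),interpolation=cv2.INTER_CUBIC)
cv2.imwrite(f'pics/c{n}.png',m)
o=manip.get_obs();print(o['position'],o['tool_rot'],o['contact_force'],o['wrist_torque'],o['joint_positions'])
E
python3 crop.py 1
```

```text
[0.52245692 0.1520491  0.09857236] [-0.58180395  3.07823962  0.00745899] [ 3.68688399  5.38601454 -3.35674043] [ 1.04629007 -0.82800138 -0.60953357] [-0.12749873  0.81939327 -0.40182841  1.92556159  0.61834853  0.51041328
  0.98189178]
```

View pics/c1.png

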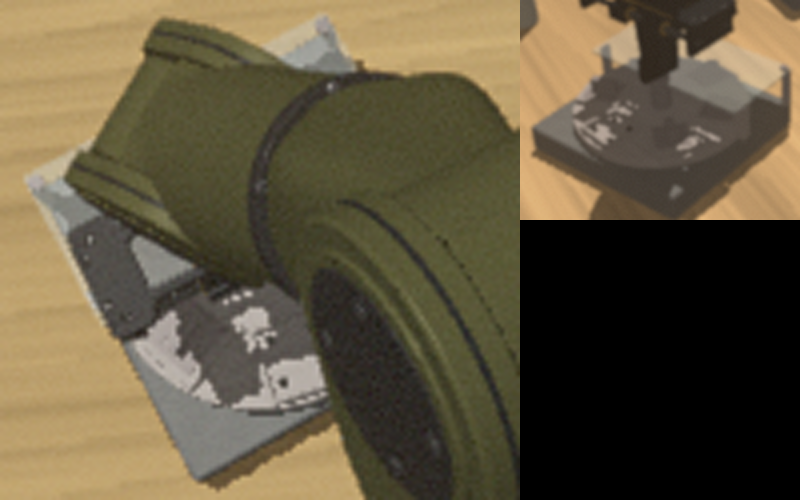

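{"op": "jog_arm", "data": {"slide": [[0,0,0],[0,0,0],[0,0,0],[0,0,0],[0,0,0]], "roll": [-0.003,-0.003,0,0,0], "hand": [6,6,6,6,40]}}

```text
t: 5.2
position: [0.5204, 0.1503, 0.0982]
tool_rot: [-0.641, 3.071, 0.001]
contact_force: [-0.8, -1.2, -0.1]
grip_width: 0.186
gripper_force: 0.0
```

{"op": "jog_arm", "data": {"slide": [[0,0,0],[0,0,0],[0,0,-0.12],[0,0,-0.16],[0,0,-0.16]], "roll": [0,0,0,0,0], "hand": [40,40,40,40,40]}}

```text
t: 5.62
position: [0.5176, 0.1484, 0.1853]
tool_rot: [0.641, -3.072, 0.002]
contact_force: [1.4, -0.2, -0.2]
grip_width: 0.455
gripper_force: 0.0
```

{"op": "jog_arm", "data": {"slide": [[0.021,-0.185,0],[0.021,-0.185,0],[0.021,-0.185,0],[0.021,-0.185,0],[0.021,-0.185,0]], "roll": [0,0,0,0,0], "hand": [40,40,40,40,40]}}

```text
t: 6.03
position: [0.5731, -0.0311, 0.185]
tool_rot: [0.641, -3.075, 0.001]
contact_force: [1.4, 1.0, -0.1]
grip_width: 0.45
gripper_force: 0.0
```

{"op": "jog_arm", "data": {"slide": [[0.021,-0.185,0],[0.021,-0.185,0],[0.021,-0.185,0],[0.021,-0.185,0],[0.021,-0.185,0]], "roll": [0,0,0,0,0], "hand": [40,40,40,40,40]}}

```text
t: 6.45
position: [0.6276, -0.2091, 0.1848]
tool_rot: [0.641, -3.074, 0.001]
contact_force: [1.5, 0.5, 0.0]
grip_width: 0.455
gripper_force: 0.0
```

```bash
python3 crop.py 2
```

```text
[ 0.62750886 -0.2167968   0.18376986] [ 0.62278718 -3.07711947  0.00993494] [-1.47230118 -0.35791163 -0.1278066 ] [ 0.08825691  0.12215629 -0.00347739] [ 0.55002883  0.85325602 -0.57516724  1.47992867  0.52995297  0.96627134
  1.79593155]
```

View pics/c2.png

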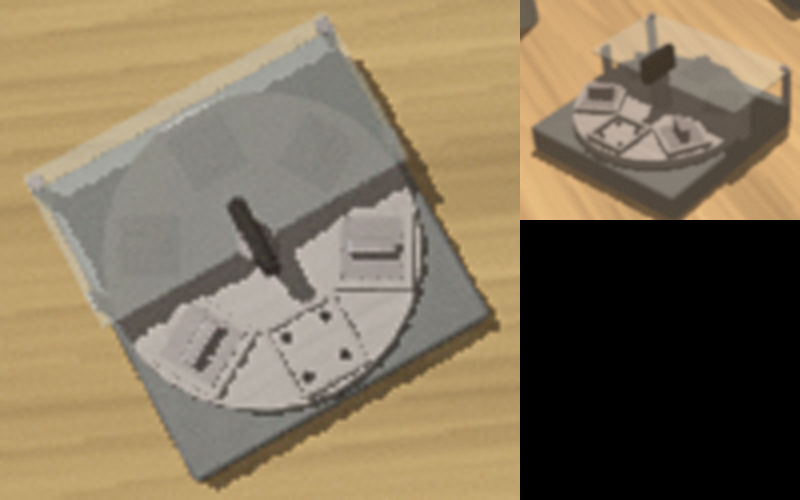

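The open pocket is now at the front, with clips at crop (288,337), (325,316), (308,377) and (345,355). I'll work out the remaining angle from those.

```bash
cat > m2.py <<'E'
import sys;from h import *
f=sys.argv[1]
q=lambda u,v:(215+(u+.5)/4-.5,225+(v+.5)/4-.5)
A=lambda a,b:np.degrees(np.arctan2(b[1]-a[1],b[0]-a[0]))
c=[ray(f,q(*u),.0502) for u in((288,337),(325,316),(308,377),(345,355))]
print('seat',np.mean(c,0),'edges',A(c[2],c[0]),A(c[3],c[1]),A(c[1],c[0])-90,A(c[3],c[2])-90)
a,b=ray(f,q(198,470),.034),ray(f,q(491,315),.034);print('plinth front edge yaw',A(b,a)-90,np.hypot(*(a-b)[:2]))
a,b=ray(f,q(30,180),.082),ray(f,q(325,18),.082);print('guard rear yaw',A(b,a)-90,np.hypot(*(a-b)[:2]))
a,b=ray(f,q(268,270),.12),ray(f,q(237,202),.12);print('knob',A(a,b),(a+b)/2)
E
python3 m2.py t2
```

```text
seat [0.45192058 0.1194109  0.0502    ] edges 21.758991591454002 22.09399297688862 24.015340896847192 25.0394369198913
plinth front edge yaw 22.08647146884428 0.21298346699314136
guard rear yaw 24.014008855470948 0.2144893385753122
knob 19.656258500987903 [0.51737379 0.14943894 0.12      ]
```

{"op": "jog_arm", "data": {"slide": [[0,0,0],[0,0,0],[0,0,0],[0,0,0],[0,0,0]], "roll": [0.0197,0.0197,0.0197,0.0197,0.0197], "hand": [40,40,40,40,40]}}

```text
t: 6.97
position: [0.6273, -0.2064, 0.1847]
tool_rot: [-0.335, -3.122, 0.0]
contact_force: [-0.7, 0.1, -0.4]
grip_width: 0.451
gripper_force: 0.0
```

{"op": "jog_arm", "data": {"slide": [[0,0,0],[0,0,0],[0,0,0],[0,0,0],[0,0,0]], "roll": [0.0197,0.0197,0.0197,0.0197,0.0197], "hand": [40,40,40,40,40]}}

```text
t: 7.38
position: [0.6274, -0.2062, 0.1848]
tool_rot: [-1.27, -2.872, 0.0]
contact_force: [-0.0, -0.2, -0.2]
grip_width: 0.456
gripper_force: 0.0
```

{"op": "jog_arm", "data": {"slide": [[0,0,0],[0,0,0],[0,0,0],[0,0,0],[0,0,0]], "roll": [0.0197,0.0197,0.0197,0.0197,0.0197], "hand": [40,40,40,40,40]}}

```text
t: 7.8
position: [0.6274, -0.2061, 0.1847]
tool_rot: [-2.084, -2.349, 0.001]
contact_force: [-0.3, 0.7, 0.2]
grip_width: 0.456
gripper_force: 0.0
```

{"op": "jog_arm", "data": {"slide": [[0,0,0],[0,0,0],[0,0,0],[0,0,0]], "roll": [0.0197,0,0,0], "hand": [30,30,30,30]}}

```text
t: 8.13
position: [0.6279, -0.2064, 0.1847]
tool_rot: [-2.215, -2.227, 0.0]
contact_force: [0.3, 0.7, 0.1]
grip_width: 0.342
gripper_force: 0.0
```

{"op": "jog_arm", "data": {"slide": [[-0.005,-0.035,0.15],[0,0,0.19],[0,0,0.19],[0,0,0.19],[0,0,0.13]], "roll": [0,0,0,0,0], "hand": [30,30,30,30,30]}}

```text
t: 8.55
position: [0.6193, -0.207, 0.0114]
tool_rot: [-2.214, -2.223, 0.002]
contact_force: [-1.0, 0.6, -0.5]
grip_width: 0.341
gripper_force: 0.0
```

{"op": "jog_arm", "data": {"slide": [[0,0,0.022],[0,0,0],[0,0,0],[0,0,0],[0,0,0]], "roll": [0,0,0,0,0], "hand": [30,30,5,5,5]}}

```text
t: 8.97
position: [0.6217, -0.2078, 0.0109]
tool_rot: [2.218, 2.223, 0.001]
contact_force: [0.1, -0.2, 1.0]
grip_width: 0.141
gripper_force: 0.2
```

{"op": "jog_arm", "data": {"slide": [[0,0,0],[0,0,0]], "roll": [0,0], "hand": [5,5]}}

```text
t: 9.13
position: [0.6218, -0.2078, 0.011]
tool_rot: [2.218, 2.223, 0.001]
contact_force: [0.9, 0.2, 1.9]
grip_width: 0.11
gripper_force: 30.0
```

{"op": "jog_arm", "data": {"slide": [[0,0,-0.05],[0,0,-0.15],[0,0,-0.18],[0,0,-0.18],[0,0,-0.18]], "roll": [0,0,0,0,0], "hand": [5,5,5,5,5]}}

```text
t: 9.55
position: [0.6204, -0.2074, 0.1602]
tool_rot: [-2.218, -2.223, 0.001]
contact_force: [0.5, -0.1, -0.7]
grip_width: 0.106
gripper_force: 30.0
```

{"op": "jog_arm", "data": {"slide": [[0.165,-0.084,0],[0.165,-0.084,0],[0.165,-0.084,0],[0.165,-0.084,0],[0.165,-0.084,0]], "roll": [0,0,0,0,0], "hand": [5,5,5,5,5]}}

```text
t: 9.97
position: [0.5356, -0.0415, 0.1591]
tool_rot: [-2.22, -2.223, -0.001]
contact_force: [0.9, 0.4, -2.2]
grip_width: 0.111
gripper_force: 30.0
```

{"op": "jog_arm", "data": {"slide": [[0.165,-0.084,0],[0.165,-0.084,0],[0.165,-0.084,0],[0.165,-0.084,0],[0.165,-0.084,0]], "roll": [0,0,0,0,0], "hand": [5,5,5,5,5]}}

```text
t: 10.38
position: [0.4514, 0.1234, 0.159]
tool_rot: [-2.22, -2.223, -0.001]
contact_force: [0.7, 1.0, -1.3]
grip_width: 0.112
gripper_force: 30.0
```

{"op": "jog_arm", "data": {"slide": [[0,0,0],[0,0,0],[0,0,0],[0,0,0],[0,0,0]], "roll": [-0.0197,-0.0197,-0.0197,-0.0197,-0.0197], "hand": [5,5,5,5,5]}}

```text
t: 10.8
position: [0.4524, 0.1221, 0.1589]
tool_rot: [1.427, 2.798, -0.0]
contact_force: [0.4, -0.6, -1.5]
grip_width: 0.111
gripper_force: 30.0
```

{"op": "jog_arm", "data": {"slide": [[0,0,0],[0,0,0],[0,0,0],[0,0,0],[0,0,0]], "roll": [-0.0197,-0.0197,-0.0197,-0.0197,-0.0197], "hand": [5,5,5,5,5]}}

```text
t: 11.22
position: [0.4525, 0.1217, 0.1589]
tool_rot: [0.508, 3.1, -0.001]
contact_force: [-1.2, -0.0, -2.0]
grip_width: 0.109
gripper_force: 30.0
```

{"op": "jog_arm", "data": {"slide": [[0,0,0],[0,0,0],[0,0,0],[0,0,0],[0,0,0]], "roll": [-0.0197,-0.0197,-0.0197,-0.0197,-0.0197], "hand": [5,5,5,5,5]}}

```text
t: 11.63
position: [0.4526, 0.1215, 0.1589]
tool_rot: [-0.46, 3.107, -0.002]
contact_force: [0.5, -0.1, -0.6]
grip_width: 0.11
gripper_force: 30.0
```

{"op": "jog_arm", "data": {"slide": [[0,0,0],[0,0,0],[0,0,0],[0,0,0],[0,0,0]], "roll": [-0.0197,0,0,0,0], "hand": [5,5,5,5,5]}}

```text
t: 12.05
position: [0.4526, 0.1219, 0.1585]
tool_rot: [-0.639, 3.076, -0.001]
contact_force: [0.8, 0.1, -0.6]
grip_width: 0.104
gripper_force: 30.0
```

{"op": "jog_arm", "data": {"slide": [[0,0,0.14],[0,0,0.14],[0,0,0.14],[0,0,0],[0,0,0]], "roll": [0,0,0,0,0], "hand": [5,5,5,5,5]}}

```text
t: 12.47
position: [0.4518, 0.1219, 0.0738]
tool_rot: [0.642, -3.073, 0.002]
contact_force: [-0.0, -0.6, -1.2]
grip_width: 0.112
gripper_force: 30.0
```

```bash
python3 - <<'E'
from h import *
snap('top','t3');snap('side','s3')
s=cv2.imread('pics/s3.png');t=cv2.imread('pics/t3.png')
m=np.zeros((560,800,3),np.uint8)
m[:,:500]=cv2.resize(s[225:295,210:272+.5>0 and 272 or 0] if 0 else s[220:290,207:270],(500,560),interpolation=cv2.INTER_CUBIC)
m[:300,500:]=cv2.resize(t[270:345,245:320],(300,300),interpolation=cv2.INTER_CUBIC)
cv2.imwrite('pics/c3.png',m)
o=manip.get_obs();print(o['position'],o['tool_rot'],o['contact_force'])
E
```

```text
[0.45311057 0.1224989  0.07540856] [-6.41229461e-01  3.07393696e+00  3.81037894e-04] [-0.33004727  0.05058404 -1.22045414]
```

View pics/c3.png

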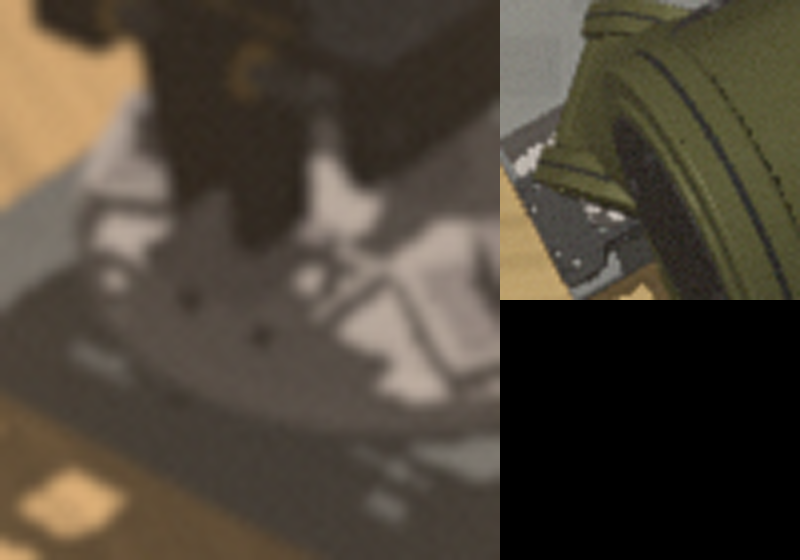

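```bash
python3 - <<'E'
from h import *
m=np.zeros((480,800,3),np.uint8)
for i,n in enumerate(('s2','s3')):
    s=cv2.imread(f'pics/{n}.png')[225:273,218:258].astype(float)
    if i: s=np.clip(255*(s/170)**.6,0,255)
    m[:,400*i:400*i+400]=cv2.resize(s.astype(np.uint8),(400,480),interpolation=cv2.INTER_CUBIC)
cv2.imwrite('pics/c4.png',m)
E
```

```text
(no output)
```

View pics/c4.png

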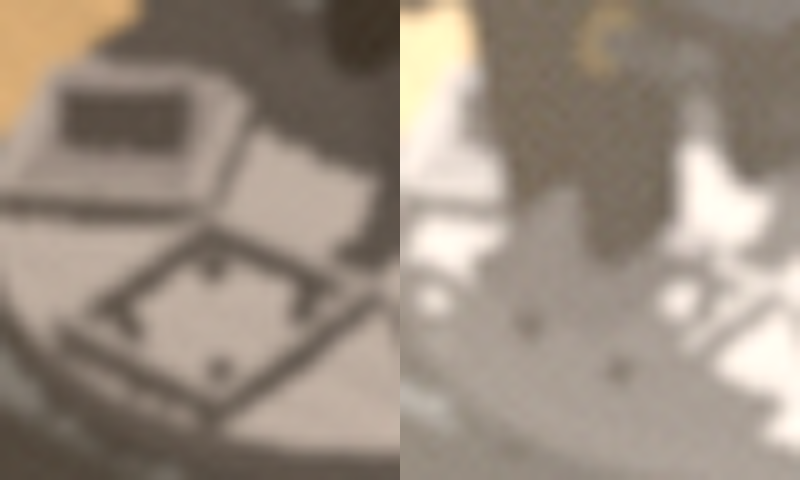

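The side view shows the clips at crop (210,268), (125,325), (305,305) and (220,368), and they haven't moved since the turn. The held lid is lost in shadow. I'll triangulate the seat from both views.

```bash
python3 - <<'E'
from h import *
c=lambda u,v:(218+(u+.5)/10-.5,225+(v+.5)/10-.5)
s=[ray('s2',c(*u),.0502) for u in((125,325),(210,268),(220,368),(305,305))]
print('side seat',np.mean(s,0),np.array(s)[:,:2])
P=np.array([.4525,.1198,.0502])
for X in((.4520,.1194,.0502),(.4544,.1216,.0502)):print(proj('s2',X),proj('t2',X))
# TCP tip predicted in side
o=manip.get_obs();print('tcp in side crop',(proj('s3',o['position'])-[218,225])*10+[400,0])
s0=lambda u,v:(u,v)
E
```

```text
side seat [0.45275326 0.12030391 0.0502    ] [[0.43402024 0.12757529]
 [0.45876178 0.13770942]
 [0.44635026 0.10211784]
 [0.47188078 0.11381307]]
[238.90198892 256.47974404] [293.75130361 311.14174734]
[239.51404914 255.63811376] [292.8146529  310.28609671]
tcp in side crop [596.69525646 216.09241235]
```

{"op": "jog_arm", "data": {"slide": [[-0.012,0,0],[0,0,0],[0,0,0],[0,0,0],[0,0,0]], "roll": [0,0,0,0,0], "hand": [5,5,5,5,5]}}

```text
t: 12.98
position: [0.455, 0.1229, 0.0747]
tool_rot: [-0.641, 3.075, 0.0]
contact_force: [-0.0, -0.1, -1.6]
grip_width: 0.115
gripper_force: 30.0
```

{"op": "jog_arm", "data": {"slide": [[0,0,0.02],[0,0,0.015],[0,0,0],[0,0,0],[0,0,0]], "roll": [0,0,0,0,0], "hand": [5,5,5,5,5]}}

```text
t: 13.4
position: [0.4546, 0.123, 0.0671]
tool_rot: [0.642, -3.075, 0.0]
contact_force: [-1.0, 0.4, -0.9]
grip_width: 0.11
gripper_force: 30.0
```

{"op": "jog_arm", "data": {"slide": [[0,0,0.01],[0,0,0],[0,0,0],[0,0,0]], "roll": [0,0,0,0], "hand": [5,5,5,5]}}

```text
t: 13.73
position: [0.4548, 0.123, 0.0653]
tool_rot: [0.642, -3.075, -0.0]
contact_force: [-1.5, -0.3, -1.3]
grip_width: 0.11
gripper_force: 30.0
```

{"op": "jog_arm", "data": {"slide": [[0,0,0.007],[0,0,0],[0,0,0],[0,0,0]], "roll": [0,0,0,0], "hand": [5,5,5,5]}}

```text
t: 14.07
position: [0.4548, 0.123, 0.0639]
tool_rot: [-0.642, 3.075, 0.0]
contact_force: [-1.1, -0.9, -0.9]
grip_width: 0.112
gripper_force: 30.0
```

{"op": "jog_arm", "data": {"slide": [[0,0,0.007],[0,0,0],[0,0,0],[0,0,0]], "roll": [0,0,0,0], "hand": [5,5,5,5]}}

```text
t: 14.4
position: [0.4548, 0.123, 0.0625]
tool_rot: [0.642, -3.075, -0.0]
contact_force: [0.2, -0.2, -1.9]
grip_width: 0.11
gripper_force: 30.0
```

{"op": "jog_arm", "data": {"slide": [[0,0,0.006],[0,0,0],[0,0,0],[0,0,0]], "roll": [0,0,0,0], "hand": [5,5,5,5]}}

```text
t: 14.73
position: [0.4549, 0.123, 0.0614]
tool_rot: [-0.642, 3.075, 0.0]
contact_force: [-0.7, -0.5, 0.1]
grip_width: 0.113
gripper_force: 30.0
```

{"op": "jog_arm", "data": {"slide": [[0,0,0.006],[0,0,0],[0,0,0],[0,0,0]], "roll": [0,0,0,0], "hand": [5,5,5,5]}}

```text
t: 15.07
position: [0.4549, 0.1231, 0.0604]
tool_rot: [-0.642, 3.075, 0.0]
contact_force: [0.5, -0.5, 6.9]
grip_width: 0.108
gripper_force: 30.0
```

{"op": "jog_arm", "data": {"slide": [[0,0,0.006],[0,0,0],[0,0,0],[0,0,0]], "roll": [0,0,0,0], "hand": [5,5,5,5]}}

```text
t: 15.4
position: [0.4549, 0.123, 0.0595]
tool_rot: [-0.642, 3.074, -0.0]
contact_force: [-1.0, 0.4, 7.8]
grip_width: 0.111
gripper_force: 30.0
```

{"op": "jog_arm", "data": {"slide": [[0,0,0.006],[0,0,0],[0,0,0.005],[0,0,0],[0,0,0]], "roll": [0,0,0,0,0], "hand": [5,5,5,5,5]}}

```text
t: 15.82
position: [0.4549, 0.123, 0.0577]
tool_rot: [-0.642, 3.074, -0.001]
contact_force: [-1.6, -1.1, 15.0]
grip_width: 0.108
gripper_force: 30.0
```

{"op": "jog_arm", "data": {"slide": [[0,0,0.006],[0,0,0],[0,0,0.006],[0,0,0],[0,0,0]], "roll": [0,0,0,0,0], "hand": [5,5,5,5,5]}}

```text
t: 16.23
position: [0.4551, 0.123, 0.0572]
tool_rot: [-0.642, 3.072, -0.001]
contact_force: [-5.2, -1.9, 37.5]
grip_width: 0.113
gripper_force: 30.0
```

{"op": "jog_arm", "data": {"slide": [[0,0,-0.009],[0,0,0],[0,0,0],[0,0,0],[0,0,0]], "roll": [0,0,0,0,0], "hand": [5,5,26,26,26]}}

```text
t: 16.65
position: [0.4547, 0.123, 0.0558]
tool_rot: [0.642, -3.075, -0.0]
contact_force: [-0.3, -0.7, 0.3]
grip_width: 0.293
gripper_force: 0.0
```

{"op": "jog_arm", "data": {"slide": [[0,0,-0.05],[0,0,-0.15],[0,0,-0.18],[0,0,-0.18],[0,0,-0.1]], "roll": [0,0,0,0,0], "hand": [26,26,26,26,26]}}

```text
t: 17.07
position: [0.4553, 0.1235, 0.1907]
tool_rot: [-0.641, 3.073, 0.002]
contact_force: [1.1, -0.2, -0.1]
grip_width: 0.29
gripper_force: 0.0
```

{"op": "jog_arm", "data": {"slide": [[0,-0.18,0],[0,-0.18,0],[0,-0.18,0],[0,-0.18,0],[0,-0.18,0]], "roll": [0,0,0,0,0], "hand": [26,26,26,26,26]}}

```text
t: 17.48
position: [0.5269, -0.0439, 0.1877]
tool_rot: [0.642, -3.075, -0.0]
contact_force: [0.2, 0.6, 0.5]
grip_width: 0.293
gripper_force: 0.0
```

{"op": "jog_arm", "data": {"slide": [[0,-0.18,0],[0,-0.18,0],[0,-0.18,0],[0,0,0],[0,0,0]], "roll": [0,0,0,0,0], "hand": [26,26,26,26,26]}}

```text
t: 17.9
position: [0.5697, -0.1437, 0.1869]
tool_rot: [0.633, -3.076, -0.0]
contact_force: [0.1, 0.8, -0.2]
grip_width: 0.3
gripper_force: 0.0
```

```bash
python3 - <<'E'
from h import *
snap('top','t4');snap('side','s4')
s=cv2.imread('pics/s4.png');t=cv2.imread('pics/t4.png')
m=np.zeros((500,800,3),np.uint8)
m[:,:400]=cv2.resize(s[215:277.__int__(),208:258],(400,500),interpolation=cv2.INTER_CUBIC)
m[:,400:]=cv2.resize(t[265:340,250:310],(400,500),interpolation=cv2.INTER_CUBIC)
cv2.imwrite('pics/c5.png',m)
E
```

```text
File "<stdin>", line 5
    m[:,:400]=cv2.resize(s[215:277.__int__(),208:258],(400,500),interpolation=cv2.INTER_CUBIC)
                                  ^
SyntaxError: invalid decimal literal
```

```bash
python3 - <<'E'
from h import *
snap('top','t4');snap('side','s4')
s=cv2.imread('pics/s4.png');t=cv2.imread('pics/t4.png')
m=np.zeros((500,800,3),np.uint8)
m[:,:400]=cv2.resize(s[220:270,215:255],(400,500),interpolation=cv2.INTER_CUBIC)
m[:,400:]=cv2.resize(t[270:345,255:315],(400,500),interpolation=cv2.INTER_CUBIC)
cv2.imwrite('pics/c5.png',m)
E
```

```text
(no output)
```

View pics/c5.png

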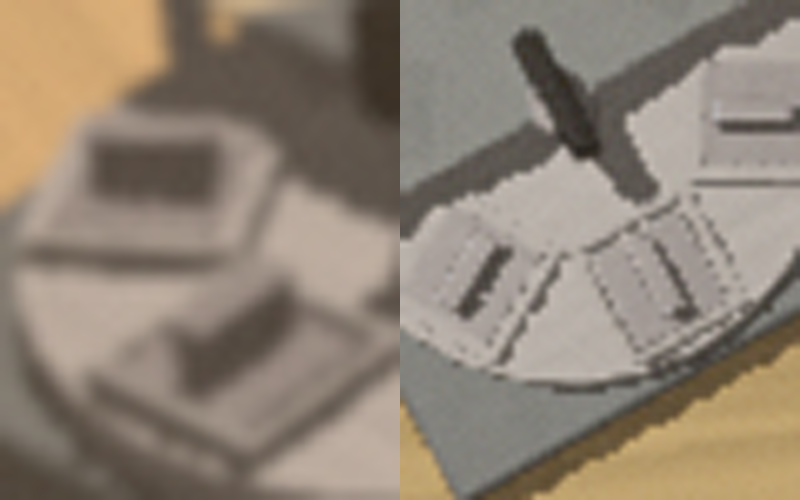

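```bash
python3 -c "
from workcell import manip
print(manip.job_done())"
```

```text
the job is handed in; nothing more can be done
None
```

I handed the job in at about 18 s of the 72 s allowed: the open compartment is at the front mark to within about 1.5°, and the steel lid is pressed home in its frame (bottomed out at 37 N); I read the click and the flush fit from pictures and force, not a direct measurement.

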